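Gauge two microscope adapter rings and reject the tight one

TASK

Check the two black microscope adapter rings with the green-handled plug gauge: first try the gauge's nose in the mouth of the narrow-bored ring, where it stops, then put it fully home in the wide-bored ring and leave it standing upright there on the bench. Finally lay the narrow ring flat in the red reject tray.

Things in the scene. Friction and masses are not known exactly. Their poses are not given: they have to be found in the camera images.
- gauge_handle (a point): Centre of the loose gauge's upright green white-banded handle, 24 mm thick, 60 long, z up its axis; grip it from above. Steel flange (38 mm wide, 6 thick) below: underside 36 mm under this point. Then a 24 mm pin, 25 long, last 10 tapering to a flat 12 mm nose, its end 61 mm under this point. 0.15 kg. Starts in a fixed wooden block, 70x70x32 high, flange on its top, pin in a loose hole: lift 30 mm to clear.
- narrow_ring_center (a point): Centre (half-way up) of the loose narrow-bored ring: black, outer diameter 52 mm, height 30 mm, through bore 14 mm wide, about 0.13 kg, flat on the bench, z up along the bore. The gauge's nose dips only about 2 mm into its mouth and stops, with the handle's centre about 74 mm above this point. Grip it across its outside from above.
- wide_ring_center (a point): Centre (half-way up) of the loose wide-bored ring: same black ring (outer diameter 52 mm, height 30 mm, about 0.13 kg, flat on the bench, z up) but bore 28 mm wide. The gauge's pin goes in with 2 mm to spare all round until its flange rests on the ring's top, the handle's centre then 51 mm above this point. The ring slides easily, so the taper centres it.
- tray_floor (a point): Centre of the inner floor (upper face) of the red reject tray: square, open, fixed to the bench, 180 x 180 mm outside, walls 5 mm thick rising 24 mm above the bench, floor 5 mm thick; x and y along its sides, z up.
There are look-alikes about, which are no part of the job. What is shaped like the part that bears narrow_ring_center but purple is not meant.

How it is judged:
By the outcome, as a careful person would: the job done as asked, in the order asked, and still so for the second after the job is handed in, with the robot touching nothing.
It also fails if it takes over 54 s, if anything falls off the work surface, if the arm or the gripper's body presses on something with over 40 N, if the wrist force passes 120 N, or if a joint passes its speed limit or range.

ROBOT

A 6-joint arm with a two-finger parallel gripper is mounted at the origin on the work surface. World frame = base frame: x ahead of the robot, y to its left, z up, the work surface at z = 0. Lengths are in mm, angles in degrees, forces in N, time in s.
With the tool pointing down it reaches from about 350 to 850 mm from the base axis. Payload 8.1 kg.
Tool frame: the origin (TCP) lies at the very end of the fingers, on their centre line; the grasp point (between the pads) lies 19 mm behind it (tcp_to_grasp is the distance from the TCP to the grasp point, in mm); z points along the fingers, x is the direction in which the jaws open and shut, and the axes are right-handed (so a half turn about z gives the same grasp; the last joint's range is limited). The gripper opens to 85 mm and grips with 20 to 120 N. Pads are 22 mm wide; open, the fingers measure 114 mm over their backs; the gripper's body (76 mm by 85 mm) begins 54 mm behind the grasp point. The pads swing forward as they close: fully open they stand 13 mm farther back than shut.
Start: joints at [58.361, 7.471, 85.268, -0, 87.261, -4.893], TCP at [269.999, 535.823, 231.292] pointing down, gripper open.
Joint ranges: [-169.43, 169.43], [-51.17, 129.36], [1.28, 143.12], [-76.62, 256.62], [0, 156.53], [-152.29, 152.29]. Speed limits (degrees/s): [136.94, 136.94, 159.86, 180, 180, 180].

INTERFACE

Orientations are given as [roll, pitch, yaw] about the fixed x, y, z axes, in that order (R = Rz(yaw) Ry(pitch) Rx(roll)).
In Python, from bench import * gives the robot as it stands. The module is installed in compiled form; this text tells all that it offers.
- The arm moves only by the tool apply_moves, never from a script. Its argument "targets" is text: rows parted by semicolons, each of 7 numbers parted by spaces: the turn, a rotation vector about the tool's x, y, z in rad, then the shift along the tool's x, y, z in cm, then the finger opening in cm, from 0 to 8.54. A call has exactly 5 rows; each row is the pose to reach, as a shift and turn from the pose commanded when the call began, along the tool's axes at that moment; what a row does not reach only later rows make up. A row lasts 1/10 s, in which the tool goes at most 50 mm and 8.59 degrees, less where a joint would pass 70% of its speed; a pose out of reach is approached as far as the arm can. A call with a gripper value outside its range is refused whole. The fingers move at their own pace and stop on an object; "force" is the grip in N (left out, the last holds). Time passes only in rows, so rows that repeat a pose let the fingers close, or fill a call up. It gives the time, the measured TCP pose, the force and the opening at its end, in the units of the state.
- sense(): the state, without advancing time (a new reading comes with each control period).
- snapshot(name): name is "scene" or "top" or "wrist"; returns the picture (420x560x3 uint8, red, green, blue); there is no depth.
- camera_model(name): a dict with "fx", "fy", "cx", "cy" (pixels), "k1" (the pictures are not rectified: a ray, as slopes to the right and down, at radius r is drawn at 1 + k1 r^2 times it, then the intrinsics apply), "position" and "attitude" of the camera in the world; the wrist camera has in their place "T_tool_cam" (4x4, takes a point from camera to tool coordinates, whose origin is the TCP and whose axes are the tool frame's). Camera axes: x right, y up, looking along -z (the intrinsics and any distortion apply to the point x, -y, -z); pixel columns grow to the right and rows downward; lengths in mm; the calibration is good to about 2 mm. A picture is of the moment at which its call begins: read the wrist's pose just before it. camera_model takes no time and is no camera call.
- hand_in(): hands the job in, once; it reports no verdict.
Trained networks look in the newest picture that a camera, given by its name, has taken for a name from the list of things; names that differ only in an ending like _2 or _b are one class to them, and where a whole thing is asked for, a point or a joint stands for the part that bears it (a point fixed in the world has none). Each returns a list of dicts, best first, with "confidence" (0 to 1); they miss things now and then, are a little off and sometimes report something else, mostly with a low value. They report only what shows in the picture. A call takes as long as a camera call. They do not tell look-alikes from the thing itself.
- recognise(camera, query): "at" ([row, column] in pixels, amid what is visible of it).
- place_of(camera, query): "at" ([row, column] in pixels: a listed point, or the origin of a listed thing).
The state is a dict: "time": time; "joint_pos": joint angles; "qd": joint speeds; "joint_efforts": joint torques, N m; "tool_pos": TCP position; "tcp_rot": TCP orientation; "ft_force": force on the tool from outside, world axes, zero at the start; "wrist_torque": the same for the moment, N m; "finger_gap": finger opening in mm.
Only numpy, scipy, OpenCV 4.12 (cv2) and the standard library are available. Lean on these libraries where they do the work, as an engineer would, in place of code of your own. Each camera call takes 0.05 s, during which the arm holds its last target. There are 200 camera calls.

## Working session

There is one attempt and no reset: what is moved stays moved. The work goes in short steps, Python scripts to look and compute and a tool call to move; the robot and the scene stay as the last step left them, time stands still between calls to the robot, and variables do not carry over. Pictures are saved under pics/ and viewed, about 8 in all and at most 12, crops included, and the job is handed in when it is done.

Besides the shell and the picture viewer there is one more tool, called as name(argument=value, ...) on one line, values as JSON. apply_moves: Moves the arm, as the interface text tells. Its arguments: {"type":"object","properties":{"targets":{"type":"string"},"force":{"type":"number"}},"required":["targets"]}

```bash
mkdir -p pics
cat > h.py <<'E'
from bench import *
import numpy as np, cv2
from scipy.spatial.transform import Rotation as R
def campose(n, s=None):
    m=camera_model(n)
    if n=="wrist":
        s=s or sense(); T=np.eye(4); T[:3,:3]=R.from_euler('xyz',s["tcp_rot"],degrees=True).as_matrix(); T[:3,3]=s["tool_pos"]
        return m,T@np.array(m["T_tool_cam"])
    return m,None
E
python3 - <<'E'
from h import *
s=sense();print(s)
for n in("scene","top","wrist"):
    print(n,camera_model(n))
    cv2.imwrite(f"pics/{n}0.png",snapshot(n)[:,:,::-1])
for n in("scene","top"):
    for q in("gauge_handle","narrow_ring_center","wide_ring_center","tray_floor"):
        print(n,q,[(np.round(d["at"]).tolist(),round(d["confidence"],2)) for d in place_of(n,q)])
print(sense()["time"])
E
```

```text
{'time': 0.0, 'joint_pos': array([ 5.83610594e+01,  7.51482068e+00,  8.53296234e+01,  2.90191947e-03,
        8.72605779e+01, -4.89402532e+00]), 'qd': array([-0.03350628, -0.17653429,  0.13056886, -0.01266752,  0.08500846,
       -0.02705636]), 'joint_efforts': array([-1.02144448e-03, -5.69384766e+01, -5.00562501e+01, -2.77599793e-04,
        1.48382667e-02,  7.15802662e-05]), 'tool_pos': array([269.69796517, 535.3608469 , 230.24412001]), 'tcp_rot': array([-1.79988152e+02,  1.04391852e-01,  6.32549541e+01]), 'ft_force': array([-0.61903009,  0.44785386,  0.48298437]), 'wrist_torque': array([ 0.00144152, -0.04314823,  0.01920561]), 'finger_gap': 85.2477678619897}
scene {'fx': 502.90857147088207, 'fy': 502.90857147088207, 'cx': 273.6597641355431, 'cy': 207.5447692285778, 'k1': -0.1499808037619164, 'position': array([1110.57591618, -678.45273352,  852.98143875]), 'attitude': array([50.29710908, -0.2655656 , 43.31647279])}
top {'fx': 418.01544026173895, 'fy': 418.01544026173895, 'cx': 286.2629915146285, 'cy': 207.44058280287743, 'k1': -0.05559972035665648, 'position': array([ 301.57714628
[... 281 characters left out ...]
5792e-03, -4.37257600e-04,
        -3.53229990e-01],
       [ 9.84993029e-04, -9.63301218e-01, -2.68420925e-01,
        -6.86223113e+01],
       [-7.28380390e-04,  2.68420293e-01, -9.63301622e-01,
        -1.42830983e+02],
       [ 0.00000000e+00,  0.00000000e+00,  0.00000000e+00,
         1.00000000e+00]])}
scene gauge_handle [([279.0, 181.0], 0.64)]
scene narrow_ring_center [([272.0, 262.0], 0.74), ([248.0, 235.0], 0.73)]
scene wide_ring_center [([212.0, 292.0], 0.66)]
scene tray_floor []
top gauge_handle [([207.0, 407.0], 0.72)]
top narrow_ring_center [([187.0, 327.0], 0.85), ([225.0, 330.0], 0.68)]
top wide_ring_center [([224.0, 253.0], 0.62)]
top tray_floor [([222.0, 149.0], 0.78)]
0.55
```

View pics/top0.png

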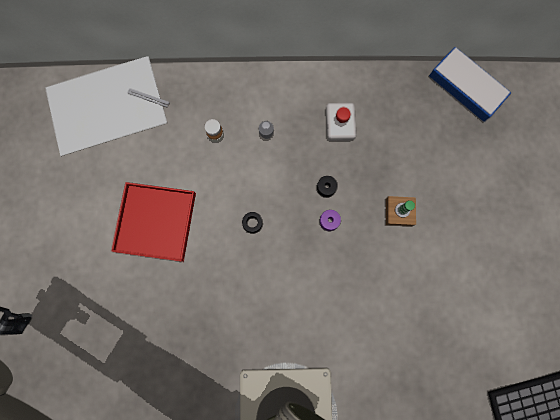

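View pics/scene0.png

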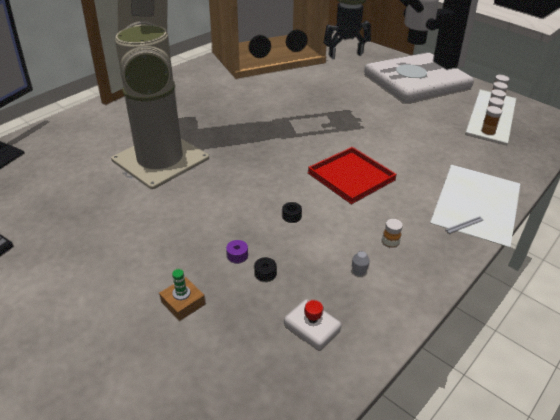

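Top picture: candidates for the narrow ring are the black one at (187,327) and the purple look-alike at (220,330). The wide ring is at (223,253), the gauge at (207,405) in its block, and the tray at (222,154). I choose the black ring at (187,327) and will check bores in a crop.

```bash
cat >> h.py <<'E'
def ray(n,at,s=None):
    m,T=campose(n,s)
    if T is None:
        A=R.from_euler('xyz',m["attitude"],degrees=True).as_matrix(); p=np.array(m["position"])
    else: A=T[:3,:3]; p=T[:3,3]
    xd=np.array([(at[1]-m["cx"])/m["fx"],(at[0]-m["cy"])/m["fy"]]); x=xd.copy()
    for _ in range(30): x=xd/(1+m["k1"]*(x@x))
    d=A@np.array([x[0],-x[1],-1]); return p,d/np.linalg.norm(d)
def hit(n,at,z,s=None):
    p,d=ray(n,at,s); return p+d*(z-p[2])/d[2]
def tri(rs):
    M=0;b=0
    for p,d in rs:
        P=np.eye(3)-np.outer(d,d); M=M+P; b=b+P@p
    return np.linalg.solve(M,b)
E
python3 - <<'E'
from h import *
t=cv2.imread("pics/top0.png");c=cv2.resize(t[165:250,230:440],None,fx=3.8,fy=3.8,interpolation=cv2.INTER_CUBIC);cv2.imwrite("pics/c1.png",c)
for k,z,a,b in(("g",68,(207,407),(279,181)),("n",15,(187,327),(272,262)),("w",15,(223,253),(212,292))):
    print(k,hit("top",a,z).round(),hit("scene",b,z).round(),tri([ray("top",a),ray("scene",b)]).round())
for a in((183,127),(186,196),(262,184),(256,113)): print("tray",hit("top",a,24).round())
print(hit("top",(222,154),5))
E
```

```text
g [ 488. -302.   68.] [ 485. -293.   68.] [ 488. -298.   74.]
n [ 553. -115.   15.] [ 559. -126.   15.] [ 554. -118.    5.]
w [463.  76.  15.] [468.  78.  15.] [465.  78.  13.]
tray [570. 398.  24.]
tray [559. 220.  24.]
tray [367. 246.  24.]
tray [384. 423.  24.]
[470.65595915 329.93267815   5.        ]
```

View pics/c1.png

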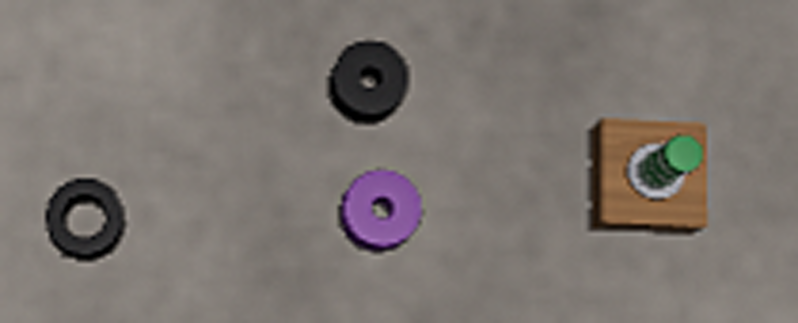

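The crop confirms it: the black narrow-bored ring is at (187,327), the purple one sits below it, and the wide black ring is left at (223,253). Now I'll approach the gauge.

```bash
cat > plan.py <<'E'
# usage: plan.py "x y z" ["x y z"...] : rows (cm, tool axes) along a polyline from the commanded/measured pose, 48 mm/row
import sys; from h import *
s=sense(); psi=63.255; c,sn=np.cos(np.radians(psi)),np.sin(np.radians(psi))
step=float(sys.argv[1]); p=np.array(s["tool_pos"]); print(p.round(1),np.round(s["tcp_rot"],2))
pts=[]
for a in sys.argv[2:]:
    q=np.array(a.split(),float); n=max(1,int(np.ceil(np.linalg.norm(q-p)/step)))
    pts+=[p+(q-p)*i/n for i in range(1,n+1)]; p=q
base=np.array(s["tool_pos"])
for i,q in enumerate(pts):
    if i%5==0: print("call"); b=base
    d=(q-b)/10; print("0 0 0 %.2f %.2f %.2f"%(d[0]*c+d[1]*sn,d[0]*sn-d[1]*c,-d[2]),end="; ")
    if i%5==4: base=q; print()
E
python3 plan.py 49 "440 310 230" "520 0 230" "500 -230 190"
```

```text
[270.  535.8 231.3] [-180.      0.     63.25]
call
0 0 0 -2.09 4.22 0.02; 0 0 0 -4.17 8.45 0.04; 0 0 0 -6.26 12.67 0.06; 0 0 0 -8.34 16.90 0.09; 0 0 0 -10.43 21.12 0.11; 
call
0 0 0 -2.09 4.22 0.02; 0 0 0 -5.53 7.24 0.02; 0 0 0 -8.97 10.25 0.02; 0 0 0 -12.41 13.26 0.02; 0 0 0 -15.85 16.28 0.02; 
call
0 0 0 -3.44 3.01 -0.00; 0 0 0 -6.88 6.03 -0.00; 0 0 0 -10.32 9.04 -0.00; 0 0 0 -14.61 10.75 0.80; 0 0 0 -18.90 12.47 1.60; 
call
0 0 0 -4.29 1.71 0.80; 0 0 0 -8.58 3.43 1.60; 0 0 0 -12.86 5.14 2.40;
```

apply_moves(targets="0 0 0 -2.1 4.2 0 8.5; 0 0 0 -4.2 8.4 0 8.5; 0 0 0 -6.3 12.7 0 8.5; 0 0 0 -8.3 16.9 0 8.5; 0 0 0 -10.4 21.1 0 8.5")

```text
time: 1.05
tool_pos: [412.5, 346.5, 231.5]
tcp_rot: [180.0, -0.0, 63.3]
ft_force: [-0.0, 0.3, 1.1]
finger_gap: 84.9
```

apply_moves(targets="0 0 0 -2.1 4.2 0 8.5; 0 0 0 -5.5 7.2 0 8.5; 0 0 0 -9 10.2 0 8.5; 0 0 0 -12.4 13.3 0 8.5; 0 0 0 -15.8 16.3 0 8.5")

```text
time: 1.55
tool_pos: [486.4, 131.7, 231.6]
tcp_rot: [180.0, -0.0, 63.3]
ft_force: [0.8, -0.1, -0.3]
finger_gap: 85.0
```

apply_moves(targets="0 0 0 -3.4 3 0 8.5; 0 0 0 -6.9 6 0 8.5; 0 0 0 -10.3 9 0 8.5; 0 0 0 -14.6 10.8 0.8 8.5; 0 0 0 -18.9 12.5 1.6 8.5")

```text
time: 2.05
tool_pos: [512.8, -93.5, 215.6]
tcp_rot: [179.9, -0.0, 63.3]
ft_force: [1.3, 0.7, 1.0]
finger_gap: 85.0
```

Run:
```python
from h import *
s=sense();print(s["time"],s["tool_pos"].round(1),s["qd"].round(1));cv2.imwrite("pics/w1.png",snapshot("wrist")[:,:,::-1])
for q,z in(("gauge_handle",68),("narrow_ring_center",15),("wide_ring_center",15)):
    for d in place_of("wrist",q): print(q,np.round(d["at"]),d["confidence"],hit("wrist",d["at"],z,s).round(1))
```

```text
2.05 [512.8 -93.5 215.6] [-50.8   5.6   3.7  -0.   -8.9 -50.3]
gauge_handle [264.  88.] 0.64 [ 488.4 -300.3   68. ]
narrow_ring_center [226. 277.] 0.87 [ 556.1 -115.5   15. ]
narrow_ring_center [162. 239.] 0.73 [ 469.  -120.2   15. ]
wide_ring_center [ 73. 404.] 0.85 [465.7  76.7  15. ]
```

```bash
python3 plan.py 49 "490 -295 170"
```

```text
[512.3 -92.4 215.1] [-1.7996e+02 -1.0000e-02  6.3090e+01]
call
0 0 0 -3.82 1.42 0.90; 0 0 0 -7.64 2.85 1.80; 0 0 0 -11.46 4.27 2.70; 0 0 0 -15.27 5.70 3.60; 0 0 0 -19.09 7.12 4.51;
```

apply_moves(targets="0 0 0 -4.7 1.8 1 8.5; 0 0 0 -9.4 3.6 2 8.5; 0 0 0 -14.1 5.4 3.2 8.5; 0 0 0 -19.1 7.1 4.5 8.5; 0 0 0 -19.1 7.1 4.5 8.5")

```text
time: 2.75
tool_pos: [489.1, -296.7, 169.0]
tcp_rot: [-179.9, 0.1, 63.1]
ft_force: [0.2, 1.0, 0.3]
finger_gap: 84.9
```

Run:
```python
from h import *
s=sense();print(s["time"],s["tool_pos"].round(1),s["qd"].round(1));im=snapshot("wrist");cv2.imwrite("pics/w2.png",im[:,:,::-1])
for d in place_of("wrist","gauge_handle"): print(np.round(d["at"]),d["confidence"],hit("wrist",d["at"],68,s).round(1))
g=(im[:,:,1].astype(int)>1.4*im[:,:,0])&(im[:,:,1]>70); r,c=np.nonzero(g); print(g.sum(),r.min(),r.max(),c.min(),c.max())
```

```text
2.75 [ 489.1 -296.7  169. ] [-4.   4.1 -3.4  2.3 -0.  -4. ]
[207. 272.] 0.66 [ 484.8 -300.    68. ]
720 194 235 257 286
```

View pics/w2.png

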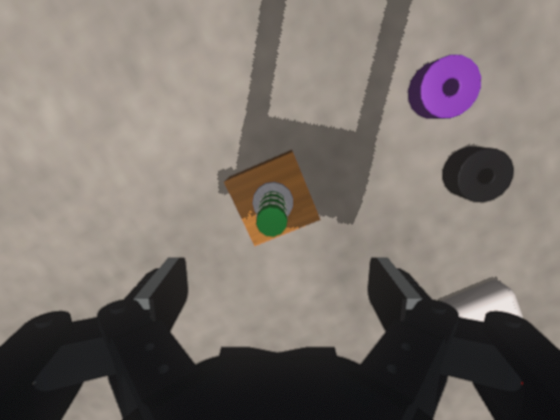

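The wrist view shows the handle's top at (220,271) and its flange at (202,273) on the wooden block, between the open fingers.

```bash
python3 - <<'E'
from h import *
s=sense();print(s["tool_pos"])
im=cv2.imread("pics/w2.png")
hsv=cv2.cvtColor(im,cv2.COLOR_BGR2HSV); g=cv2.inRange(hsv,(45,80,60),(75,255,255)); n,l,st,ce=cv2.connectedComponentsWithStats(g); i=1+st[1:,4].argmax(); print(st[i],ce[i])
top=(235-st[i][2]/2+.5, st[i][0]+st[i][2]/2)
for a,z in((ce[i][::-1],98),(top,98),((202,273),38),((221,271.5),98)): print(a,hit("wrist",a,z).round(1))
E
python3 plan.py 49 "486.5 -299.5 115" "486.5 -299.5 52"
```

```text
[ 490.11846162 -294.0465659   169.83271497]
[257 204  30  32 743] [271.32839838 219.94212651]
[219.94212651 271.32839838] [ 487.4 -298.    98. ]
(np.float64(220.5), np.float64(272.0)) [ 488.  -297.7   98. ]
(202, 273) [ 488.9 -298.2   38. ]
(221, 271.5) [ 488.2 -298.2   98. ]
[ 490.1 -294.   169.8] [-1.7995e+02 -3.0000e-02  6.3190e+01]
call
0 0 0 -0.32 -0.04 2.74; 0 0 0 -0.65 -0.08 5.48; 0 0 0 -0.65 -0.08 8.63; 0 0 0 -0.65 -0.08 11.78;
```

apply_moves(targets="0 0 0 -0.6 0 4 7; 0 0 0 -0.6 0 7.5 7; 0 0 0 -0.6 0 10 6; 0 0 0 -0.6 0 11.6 5; 0 0 0 -0.6 0 11.6 4", force=45)

```text
time: 3.35
tool_pos: [486.9, -296.6, 52.4]
tcp_rot: [-179.8, -0.1, 63.4]
ft_force: [0.3, 0.2, 0.8]
finger_gap: 40.2
```

apply_moves(targets="0 0 0 0 0 0 1.5; 0 0 0 0 0 0 1.5; 0 0 0 0 0 0 1.5; 0 0 0 0 0 0 1.5; 0 0 0 0 0 0 1.5")

```text
time: 3.85
tool_pos: [488.4, -300.0, 55.9]
tcp_rot: [179.9, 0.0, 63.2]
ft_force: [-0.0, 2.5, 6.0]
finger_gap: 23.0
```

apply_moves(targets="0 0 0 0 0 -1 1.5; 0 0 0 0 0 -2.5 1.5; 0 0 0 0 0 -4 1.5; 0 0 0 0 0 -6 1.5; 0 0 0 0 0 -6 1.5")

```text
time: 4.35
tool_pos: [489.6, -301.1, 119.0]
tcp_rot: [179.6, 0.1, 63.3]
ft_force: [1.1, -0.4, -1.3]
finger_gap: 23.3
```

```bash
python3 - <<'E'
from h import *
s=sense();print(s)
E
python3 plan.py 49 "556 -116 113"
```

```text
{'time': 4.35, 'joint_pos': array([-3.66989455e+01,  7.82747994e+00,  9.68725248e+01, -4.58085105e-03,
        7.49034793e+01, -9.99487361e+01]), 'qd': array([ 0.08992563,  1.64836045,  2.05916866,  0.14449548, -2.7033043 ,
        0.04357449]), 'joint_efforts': array([ 1.01097976e-01, -5.32935584e+01, -4.54446530e+01, -2.07047240e-03,
        9.97567400e-01,  6.40244730e-05]), 'tool_pos': array([ 489.56122265, -301.07140774,  118.9563146 ]), 'tcp_rot': array([1.79610212e+02, 7.28686163e-02, 6.32507205e+01]), 'ft_force': array([ 1.10821235, -0.43497182, -1.26139414]), 'wrist_torque': array([-0.01338916, -0.03073459, -0.02404516]), 'finger_gap': 23.295652722851543}
[ 489.6 -301.1  119. ] [1.7961e+02 7.0000e-02 6.3250e+01]
call
0 0 0 3.90 -0.48 0.12; 0 0 0 7.81 -0.96 0.24; 0 0 0 11.71 -1.44 0.36; 0 0 0 15.61 -1.92 0.48; 0 0 0 19.52 -2.40 0.60;
```

apply_moves(targets="0 0 0 4 -0.5 0.2 1.5; 0 0 0 8 -1 0.4 1.5; 0 0 0 12 -1.5 0.6 1.5; 0 0 0 16 -2 0.8 1.5; 0 0 0 19.5 -2.4 1 1.5")

```text
time: 4.85
tool_pos: [554.0, -112.5, 104.0]
tcp_rot: [-180.0, -0.0, 63.3]
ft_force: [-0.0, -1.0, -1.7]
finger_gap: 22.8
```

apply_moves(targets="0 0 0 0 0 0.5 1.5; 0 0 0 0 0 1 1.5; 0 0 0 0 0 1 1.5; 0 0 0 0 0 1 1.5; 0 0 0 0 0 1 1.5")

```text
time: 5.35
tool_pos: [553.6, -115.5, 94.4]
tcp_rot: [180.0, 0.0, 63.2]
ft_force: [-0.5, -1.0, -2.3]
finger_gap: 23.0
```

Run:
```python
from h import *
s=sense();print(s["tool_pos"],s["tcp_rot"],s["finger_gap"]);im=snapshot("wrist")
im2=snapshot("top");im3=snapshot("scene")
a=cv2.resize(im[120:320,180:380,::-1],None,fx=3,fy=3,interpolation=cv2.INTER_CUBIC)
cv2.imwrite("pics/w3.png",im[:,:,::-1]);cv2.imwrite("pics/w3c.png",a);cv2.imwrite("pics/s3.png",im3[:,:,::-1]);cv2.imwrite("pics/t3.png",im2[:,:,::-1])
for d in place_of("wrist","narrow_ring_center"): print(np.round(d["at"]),d["confidence"],hit("wrist",d["at"],15,s).round(1))
for d in place_of("wrist","gauge_handle"): print("g",np.round(d["at"]),d["confidence"],hit("wrist",d["at"],s["tool_pos"][2]+14,s).round(1))
print(sense()["tool_pos"])
```

```text
[ 553.55514178 -115.49285332   94.42892179] [1.79988505e+02 6.46706191e-03 6.31664965e+01] 23.04674547415683
[220. 280.] 0.85 [ 556.1 -114.8   15. ]
[117. 219.] 0.59 [ 469.3 -119.    15. ]
g [278. 276.] 0.73 [ 553.7 -116.7  108.4]
[ 553.74210315 -114.79821654   94.47941585]
```

View pics/w3c.png

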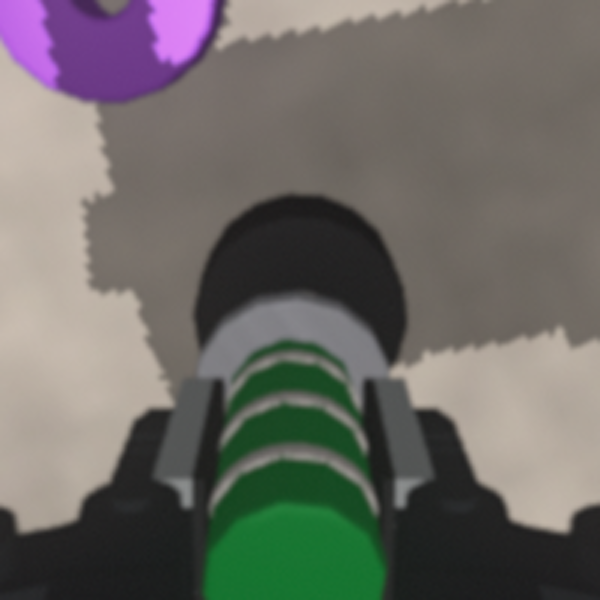

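The view shows the gripped gauge upright, its flange at crop (340,296) over the narrow ring. I'll fit both outlines for the relative offset.

```bash
cat > fit.py <<'E'
from h import *
from scipy.optimize import least_squares
def proj(P,s):
    m,T=campose("wrist",s); q=(np.linalg.inv(T)@np.c_[P,np.ones(len(P))].T)[:3]
    x=np.array([q[0],-q[1]])/-q[2]; x=x*(1+m["k1"]*(x**2).sum(0))
    return np.c_[x[0]*m["fx"]+m["cx"],x[1]*m["fy"]+m["cy"]]
def topcurve(cx,cy,r,zs,s,cols):
    t=np.linspace(0,2*np.pi,241); out=[]
    P=np.vstack([proj(np.c_[cx+r*np.cos(t),cy+r*np.sin(t),0*t+z],s) for z in zs]).astype(np.float32)
    h=cv2.convexHull(P)[:,0]; i=h[:,0].argmin(); 
    h=np.roll(h,-i,0); j=h[:,0].argmax(); a=h[:j+1]; b=np.vstack([h[j:],h[:1]])[::-1]
    u=a if a[:,1].mean()<b[:,1].mean() else b
    return np.interp(cols,u[:,0],u[:,1])
def fit(cols,rows,r,zs,s,x0):
    f=lambda p: topcurve(p[0],p[1],r,zs,s,cols)-rows
    o=least_squares(f,x0,loss="soft_l1",diff_step=1e-4); return o.x,np.abs(o.fun).mean()
E
python3 - <<'E'
from fit import *
s=sense(); s["tool_pos"]=np.array([553.65,-115.1,94.45]); s["tcp_rot"]=[180,0,63.2]
g=cv2.cvtColor(cv2.imread("pics/w3.png"),cv2.COLOR_BGR2GRAY).astype(float)
def edge(cols,r0,r1,f):
    out=[]
    for c in cols:
        d=np.diff(cv2.GaussianBlur(g,(3,3),0)[r0:r1,c])*f; i=d.argmax()
        out.append(r0+i+1)
    return np.array(out,float)
cr=np.arange(250,312,2); er=edge(cr,170,222,-1); print(er.astype(int))
print("ring",fit(cr,er,26,(0,30),s,[556,-115]))
cf=np.arange(254,305,2); ef=edge(cf,205,250,1); print(ef.astype(int))
print("flange",fit(cf,ef,19,(94.45-22,94.45-16),s,[554,-115]))
E
```

```text
[203 200 197 194 193 192 190 189 188 187 186 186 185 185 185 185 185 185
 185 186 187 187 188 189 190 192 194 196 197 202 205]
ring (array([ 557.39822656, -115.32746255]), np.float64(0.33299971725435007))
[228 226 225 224 223 222 240 239 220 220 220 237 237 238 238 238 221 221
 222 222 223 225 226 228 230 232]
flange (array([ 555.77438852, -116.50150356]), np.float64(5.139033459176462))
```

Run:
```python
from fit import *
s=sense(); s["tool_pos"]=np.array([553.65,-115.1,94.45]); s["tcp_rot"]=[180,0,63.2]
c=np.array([254,256,258,260,262,264,270,272,274,286,288,290,292,294,296,298,300,302,304]);e=np.array([228,226,225,224,223,222,220,220,220,221,221,222,222,223,225,226,228,230,232.])
for dz in(-3,0,3):
    print(dz,fit(c,e,19,(94.45-22+dz,94.45-16+dz),s,[554,-115]))
```

```text
-3 (array([ 556.26386829, -116.83999087]), np.float64(0.3310659779104038))
0 (array([ 555.46419605, -116.48017497]), np.float64(0.2862861785043743))
3 (array([ 554.66327336, -116.11801502]), np.float64(0.2555247499505122))
```

apply_moves(targets="0 0 0 0.19 0.12 0.5 1.5; 0 0 0 0.19 0.12 1.0 1.5; 0 0 0 0.19 0.12 1.4 1.5; 0 0 0 0.19 0.12 1.4 1.5; 0 0 0 0.19 0.12 1.4 1.5")

```text
time: 6.1
tool_pos: [555.4, -113.1, 79.9]
tcp_rot: [-180.0, 0.0, 63.3]
ft_force: [-0.4, -0.8, -1.6]
finger_gap: 22.8
```

```bash
cat > look.py <<'E'
import sys
from fit import *
def look(name,r=26):
    s=sense(); im=snapshot("wrist"); cv2.imwrite(f"pics/{name}.png",im[:,:,::-1]); s2=sense()
    s["tool_pos"]=(s["tool_pos"]+s2["tool_pos"])/2; s["tcp_rot"]=[180,0,63.2]; z=s["tool_pos"][2]
    print("tcp",s["tool_pos"].round(2),"F",s2["ft_force"].round(1),"t",s2["time"])
    g=cv2.GaussianBlur(cv2.cvtColor(im,cv2.COLOR_RGB2GRAY).astype(np.float32),(3,3),0)
    def run(x0,rad,zs,f,tol,span,it=5):
        p=np.array(x0,float)
        for k in range(it):
            t=np.linspace(0,2*np.pi,181); P=proj(np.c_[p[0]+rad*np.cos(t),p[1]+rad*np.sin(t),0*t+zs[-1]],s)
            a,b=P[:,0].min(),P[:,0].max(); w=b-a; cols=np.arange(int(a+.06*w),int(b-.06*w)); pr=topcurve(p[0],p[1],rad,zs,s,cols)
            rows=[]
            for c,q in zip(cols,pr):
                i0=int(q-span); d=np.diff(g[i0:int(q+span)+1,c])*f; rows.append(i0+d.argmax()+1 if len(d) and d.max()>8 else np.nan)
            rows=np.array(rows); ok=~np.isnan(rows)&(np.abs(rows-pr-np.nanmedian(rows-pr))<(12 if k<2 else 4)); p,e=fit(cols[ok],rows[ok],rad,zs,s,p)
        print(name,p.round(2),"err",round(e,2),"n",ok.sum(),"of",len(cols)); return p
    return s,run
E
python3 - <<'E'
from look import *
s,run=look("w4"); z=s["tool_pos"][2]
a=run([557.4,-115.3],26,(0,30),-1,0,12); b=run(s["tool_pos"][:2]+[1.8,-1.4],19,(z-22,z-16),1,0,9)
d=a-b; print("off",d); print("tool cm",(d[0]*.45+d[1]*.893)/10,(d[0]*.893-d[1]*.45)/10)
E
```

```text
tcp [ 555.51 -113.18   80.08] F [-0.5  0.9 -0.7] t 6.15
w4 [ 557.5  -115.95] err 0.39 n 68 of 68
w4 [ 557.27 -114.65] err 0.38 n 59 of 59
off [ 0.23422607 -1.29280339]
tool cm -0.10490716989942786 0.07909254079987083
```

apply_moves(targets="0 0 0 -0.09 0.07 0 1.5; 0 0 0 -0.09 0.07 0.15 1.5; 0 0 0 -0.09 0.07 0.3 1.5; 0 0 0 -0.09 0.07 0.4 1.5; 0 0 0 -0.09 0.07 0.5 1.5")

```text
time: 6.65
tool_pos: [556.3, -114.6, 76.2]
tcp_rot: [179.9, -0.0, 63.3]
ft_force: [-3.1, 0.5, 10.6]
finger_gap: 23.1
```

Run:
```python
from look import *
s,run=look("w5"); z=s["tool_pos"][2]
a=run([557.4,-115.5],26,(0,30),-1,0,12); b=run(s["tool_pos"][:2]+[1.8,-1.4],19,(z-22,z-16),1,0,9)
d=a-b; print("off",d); print("tool cm",(d[0]*.45+d[1]*.893)/10,(d[0]*.893-d[1]*.45)/10)
```

```text
tcp [ 556.3  -114.55   76.26] F [-4.1  0.2  6.6] t 6.7
w5 [ 557.28 -115.87] err 0.35 n 69 of 69
w5 [ 557.86 -115.87] err 0.4 n 59 of 59
off [-0.57838244 -0.00312701]
tool cm -0.026306451940656693 -0.051508835835155274
```

apply_moves(targets="0 0 0 -0.02 -0.05 0.1 1.5; 0 0 0 -0.02 -0.05 0.1 1.5; 0 0 0 -0.02 -0.05 0.15 1.5; 0 0 0 -0.02 -0.05 0.15 1.5; 0 0 0 -0.02 -0.05 0.15 1.5")

```text
time: 7.2
tool_pos: [556.4, -114.6, 76.1]
tcp_rot: [179.9, -0.0, 63.3]
ft_force: [-4.8, 1.4, 13.5]
finger_gap: 22.7
```

Run:
```python
from look import *
s,run=look("w6"); z=s["tool_pos"][2]
a=run([557.4,-115.5],26,(0,30),-1,0,12); b=run(s["tool_pos"][:2]+[1.8,-1.4],19,(z-22,z-16),1,0,9)
d=a-b; print("off",d, sense()["wrist_torque"],sense()["tcp_rot"])
im=snapshot("scene"); cv2.imwrite("pics/s6.png",cv2.resize(im[200:300,215:315,::-1],None,fx=6,fy=6,interpolation=cv2.INTER_CUBIC))
```

```text
tcp [ 556.4  -114.6    76.08] F [-6.1  1.7 14. ] t 7.25
w6 [ 557.16 -115.93] err 0.41 n 70 of 70
w6 [ 557.87 -115.9 ] err 0.43 n 59 of 59
off [-0.71102072 -0.03489385] [ 0.25948731  1.03926907 -0.0627026 ] [ 1.79868575e+02 -2.30039859e-02  6.32594345e+01]
```

View pics/s6.png

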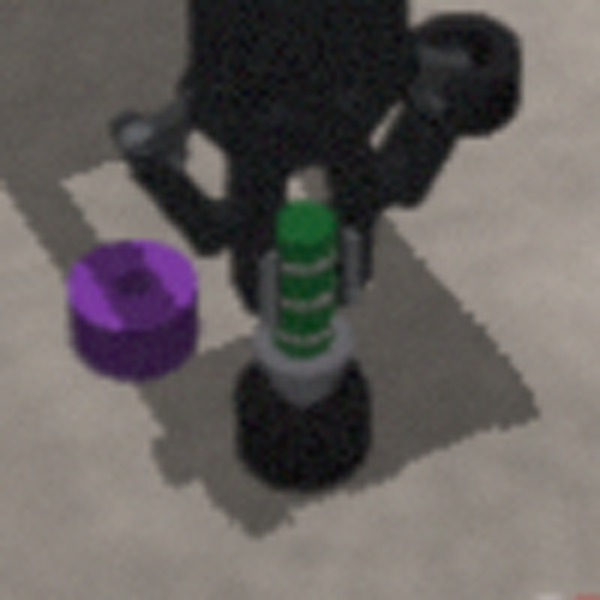

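Contact is at 14 N with the flange centred to 0.7 mm. To tell whether the nose is in the mouth or on the face, I'll ease up to near zero load and shift sideways; a seated nose should drag the ring along.

apply_moves(targets="0 0 0 0 0 -0.15 1.5; 0 0 0 0 0 -0.2 1.5; 0 0 0 -0.1 -0.2 -0.2 1.5; 0 0 0 -0.18 -0.36 -0.2 1.5; 0 0 0 -0.18 -0.36 -0.2 1.5")

```text
time: 7.8
tool_pos: [552.0, -114.5, 76.4]
tcp_rot: [179.9, -0.0, 63.3]
ft_force: [3.4, 0.3, 2.8]
finger_gap: 22.6
```

Run:
```python
from look import *
s,run=look("w7"); z=s["tool_pos"][2]
a=run([555,-115.5],26,(0,30),-1,0,12); b=run(s["tool_pos"][:2]+[1.8,-1.4],19,(z-22,z-16),1,0,9)
print("off",a-b)
```

```text
tcp [ 551.96 -114.52   76.35] F [3.4 0.2 3. ] t 7.85
w7 [ 553.84 -116.16] err 0.37 n 69 of 69
w7 [ 553.95 -116.02] err 0.38 n 59 of 59
off [-0.11029914 -0.14093014]
```

The ring followed the nose by 3.3 mm under only 3 N, so the nose is seated in the mouth and the gauge stops there. Next I lift and go to the wide ring.

apply_moves(targets="0 0 0 0 0 -1 1.5; 0 0 0 0 0 -3 1.5; 0 0 0 0 0 -4 1.5; 0 0 0 2 -2.5 -4 1.5; 0 0 0 4.5 -5.6 -4 1.5")

```text
time: 8.35
tool_pos: [521.4, -49.5, 116.3]
tcp_rot: [180.0, 0.0, 63.1]
ft_force: [1.0, 0.9, -2.4]
finger_gap: 23.1
```

apply_moves(targets="0 0 0 2.5 -3.1 0 1.5; 0 0 0 5 -6.2 0 1.5; 0 0 0 7.5 -9.3 0.5 1.5; 0 0 0 8.8 -10.9 1.5 1.5; 0 0 0 8.8 -10.9 2 1.5")

```text
time: 8.85
tool_pos: [461.6, 80.8, 94.7]
tcp_rot: [-179.9, 0.0, 63.4]
ft_force: [0.1, 0.2, -1.6]
finger_gap: 23.2
```

apply_moves(targets="0 0 0 0 0 0 1.5; 0 0 0 0 0 0 1.5; 0 0 0 0 0 0 1.5; 0 0 0 0 0 0 1.5; 0 0 0 0 0 0 1.5")

```text
time: 9.35
tool_pos: [464.2, 78.2, 96.1]
tcp_rot: [180.0, -0.0, 63.2]
ft_force: [1.4, 0.2, -1.2]
finger_gap: 23.0
```

```bash
cat > w.py <<'E'
import sys
from look import *
s,run=look(sys.argv[1]); z=s["tool_pos"][2]
a=run([466.5,76.7],26,(0,30),-1,0,14); b=run(s["tool_pos"][:2]+[1.8,-1.4],19,(z-22,z-16),1,0,9)
d=a-b; print("off",d); print("tool cm",(d[0]*.45+d[1]*.893)/10,(d[0]*.893-d[1]*.45)/10)
E
python3 w.py w8
```

```text
tcp [464.15  78.22  96.03] F [-0.3 -0.3 -1.7] t 9.4
w8 [466.15  76.17] err 0.41 n 64 of 64
w8 [466.14  76.62] err 0.62 n 59 of 59
off [ 0.00760149 -0.45624101]
tool cm -0.04040025486234301 0.021209658886589867
```

apply_moves(targets="0 0 0 -0.04 0.02 1 1.5; 0 0 0 -0.04 0.02 1.8 1.5; 0 0 0 -0.04 0.02 2.6 1.5; 0 0 0 -0.04 0.02 3.4 1.5; 0 0 0 -0.04 0.02 3.9 1.5")

```text
time: 9.9
tool_pos: [463.1, 78.2, 55.4]
tcp_rot: [-179.9, 0.0, 63.3]
ft_force: [0.1, 0.6, -1.5]
finger_gap: 23.0
```

apply_moves(targets="0 0 0 0 0 0.1 1.5; 0 0 0 0 0 0.2 1.5; 0 0 0 0 0 0.3 1.5; 0 0 0 0 0 0.38 1.5; 0 0 0 0 0 0.38 1.5")

```text
time: 10.4
tool_pos: [464.3, 78.3, 53.9]
tcp_rot: [180.0, -0.0, 63.3]
ft_force: [-1.6, -0.0, 5.3]
finger_gap: 22.7
```

```bash
python3 w.py w9
```

```text
tcp [464.33  78.3   53.85] F [-3.  -0.7  5.1] t 10.45
w9 [466.27  76.11] err 0.41 n 77 of 77
w9 [466.05  76.86] err 0.37 n 59 of 59
off [ 0.21879048 -0.7528532 ]
tool cm -0.057384219028263586 0.05341638348144038
```

The flange is resting on the ring at TCP z 53.9 with 5 N. Releasing.

apply_moves(targets="0 0 0 0 0 -0.05 2.6; 0 0 0 0 0 -0.05 3.2; 0 0 0 0 0 -0.05 4; 0 0 0 0 0 -0.05 5; 0 0 0 0 0 -0.05 5")

```text
time: 10.95
tool_pos: [463.8, 78.2, 53.4]
tcp_rot: [-180.0, 0.0, 63.3]
ft_force: [-0.7, -0.9, -0.0]
finger_gap: 50.1
```

apply_moves(targets="0 0 0 0 0 -1 5; 0 0 0 0 0 -3 5; 0 0 0 0 0 -6 5; 0 0 0 0 0 -9 6; 0 0 0 0 0 -11 7.5")

```text
time: 11.45
tool_pos: [464.8, 78.3, 166.8]
tcp_rot: [179.8, -0.1, 63.3]
ft_force: [0.1, -0.4, -0.5]
finger_gap: 72.5
```

```bash
python3 - <<'E'
from h import *
s=sense(); print(s["time"],s["tool_pos"],s["finger_gap"])
w=snapshot("wrist");c=snapshot("scene")
a=cv2.resize(w[100:300,180:380],(560,560),interpolation=cv2.INTER_CUBIC)[:560];
cv2.imwrite("pics/rel.png",np.hstack([cv2.resize(a,(400,400)),cv2.resize(c[140:240,240:340],(400,400),interpolation=cv2.INTER_CUBIC)])[:,:,::-1])
E
python3 plan.py 49 "465 70 150" "552 -114.5 130"
```

```text
11.45 [464.7726525   78.32103654 166.75571775] 72.49939404609316
[466.3  78.4 168.1] [179.65  -0.2   63.26]
call
0 0 0 -0.81 0.26 1.81; 0 0 0 -3.32 3.48 2.21; 0 0 0 -5.83 6.69 2.61; 0 0 0 -8.34 9.91 3.01; 0 0 0 -10.86 13.12 3.41; 
call
0 0 0 -2.51 3.21 0.40;
```

View pics/rel.png

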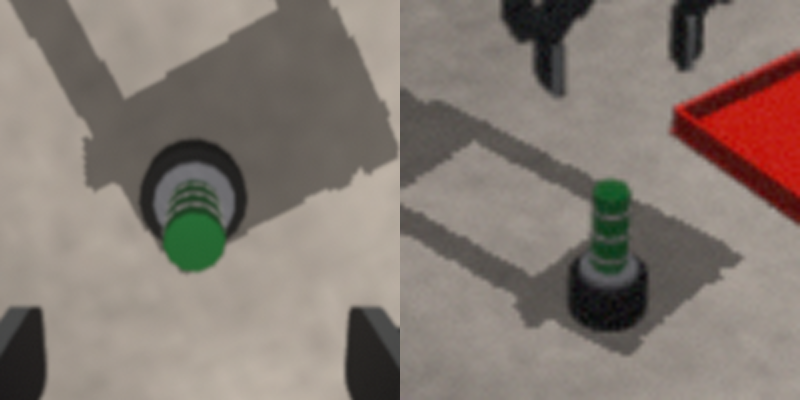

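The gauge stands upright with its flange on the wide ring in both views. Next is the narrow ring.

apply_moves(targets="0 0 0 -1 0.6 1 8; 0 0 0 -3.4 3.6 2 8; 0 0 0 -5.9 6.8 3 8; 0 0 0 -8.4 10 4 8; 0 0 0 -10.9 13.2 5 8")

```text
time: 12.05
tool_pos: [531.4, -80.5, 110.6]
tcp_rot: [-179.8, 0.1, 63.3]
ft_force: [1.0, 0.1, -0.3]
finger_gap: 79.8
```

apply_moves(targets="0 0 0 -2.5 3.2 1 8; 0 0 0 -2.5 3.2 3 8; 0 0 0 -2.5 3.2 4 8; 0 0 0 -2.5 3.2 4 8; 0 0 0 -2.5 3.2 4 8")

```text
time: 12.55
tool_pos: [549.0, -114.6, 72.7]
tcp_rot: [-179.9, 0.0, 63.3]
ft_force: [-0.5, -0.3, 0.3]
finger_gap: 79.9
```

Run:
```python
from look import *
s,run=look("w10")
a=run([553.8,-116.2],26,(0,30),-1,0,14)
t=a-[1.8,-1.4]; d=t-s["tool_pos"][:2]; print(t,"tool cm",(d[0]*.45+d[1]*.893)/10,(d[0]*.893-d[1]*.45)/10)
```

```text
tcp [ 549.38 -114.61   73.22] F [ 0.1  0.2 -0.1] t 12.6
w10 [ 553.68 -116.16] err 0.39 n 70 of 70
[ 551.88042147 -114.75589828] tool cm 0.09948004318581129 0.22946234336422816
```

apply_moves(targets="0 0 0 0.1 0.2 1.5 8; 0 0 0 0.1 0.2 3 8; 0 0 0 0.1 0.2 4.5 8; 0 0 0 0.1 0.2 6 8; 0 0 0 0.1 0.2 6.8 8", force=50)

```text
time: 13.1
tool_pos: [550.6, -114.7, 2.8]
tcp_rot: [-179.8, 0.0, 63.3]
ft_force: [0.4, -0.2, 0.2]
finger_gap: 80.0
```

apply_moves(targets="0 0 0 0 0 0 6.5; 0 0 0 0 0 0 4.5; 0 0 0 0 0 0 4.5; 0 0 0 0 0 0 4.5; 0 0 0 0 0 0 4.5")

```text
time: 13.6
tool_pos: [552.5, -115.4, 6.0]
tcp_rot: [180.0, -0.0, 63.3]
ft_force: [0.4, -1.0, 1.0]
finger_gap: 49.7
```

apply_moves(targets="0 0 0 0 0 -1 4.5; 0 0 0 0 0 -2.5 4.5; 0 0 0 0 0 -5 4.5; 0 0 0 0 0 -8 4.5; 0 0 0 0 0 -11 4.5")

```text
time: 14.1
tool_pos: [552.3, -115.3, 118.0]
tcp_rot: [179.9, -0.0, 63.3]
ft_force: [0.3, 0.1, -0.7]
finger_gap: 49.7
```

```bash
python3 - <<'E'
from h import *
s=sense(); print(s["time"],s["tool_pos"],s["finger_gap"],s["ft_force"])
cv2.imwrite("pics/w11.png",snapshot("wrist")[:,:,::-1])
E
python3 plan.py 49 "552 -40 140" "560 180 140" "470 325 110"
```

```text
14.1 [ 552.28750396 -115.25749414  117.99750537] 49.676190063055145 [ 0.28904817  0.1356366  -0.68066501]
[ 555.6 -116.2  124.4] [ 1.7948e+02 -9.0000e-02  6.3260e+01]
call
0 0 0 3.32 -1.88 -0.78; 0 0 0 6.65 -3.75 -1.56; 0 0 0 10.65 -5.59 -1.56; 0 0 0 14.65 -7.42 -1.56; 0 0 0 18.65 -9.26 -1.56; 
call
0 0 0 4.00 -1.84 -0.00; 0 0 0 8.00 -3.67 -0.00; 0 0 0 10.23 -7.32 0.75; 0 0 0 12.45 -10.96 1.50; 0 0 0 14.68 -14.60 2.25; 
call
0 0 0 2.22 -3.64 0.75;
```

View pics/w11.png

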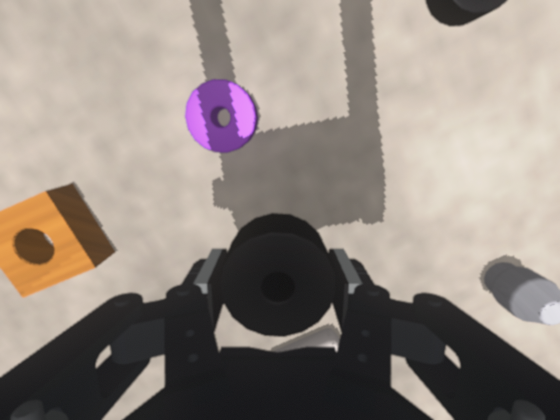

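The wrist view shows the black narrow ring held level, with the purple one left in place. On to the tray.

apply_moves(targets="0 0 0 3.3 -1.9 -0.8 4.5; 0 0 0 6.6 -3.7 -1.5 4.5; 0 0 0 10.6 -5.6 -1.5 4.5; 0 0 0 14.6 -7.4 -1.5 4.5; 0 0 0 18.6 -9.2 -1.5 4.5")

```text
time: 14.65
tool_pos: [554.1, 93.9, 132.4]
tcp_rot: [179.9, -0.1, 63.2]
ft_force: [1.4, -0.5, -1.6]
finger_gap: 49.8
```

apply_moves(targets="0 0 0 4 -1.8 0 4.5; 0 0 0 8 -3.7 0 4.5; 0 0 0 10.2 -7.3 0.7 4.5; 0 0 0 12.5 -11 1.5 4.5; 0 0 0 14.7 -14.6 2.3 4.5")

```text
time: 15.15
tool_pos: [489.0, 291.0, 108.8]
tcp_rot: [179.9, -0.1, 63.3]
ft_force: [0.7, 0.5, -0.9]
finger_gap: 49.6
```

apply_moves(targets="0 0 0 2 -3.2 1 4.5; 0 0 0 2 -3.2 1 4.5; 0 0 0 2 -3.2 1 4.5; 0 0 0 2 -3.2 1 4.5; 0 0 0 2 -3.2 1 4.5")

```text
time: 15.65
tool_pos: [471.1, 320.7, 98.4]
tcp_rot: [179.9, -0.1, 63.2]
ft_force: [0.2, -0.3, -1.2]
finger_gap: 50.1
```

Run:
```python
from h import *
s=sense(); print(s["time"],s["tool_pos"],s["finger_gap"],s["ft_force"])
snapshot("wrist")
for d in place_of("wrist","tray_floor"): print(np.round(d["at"]),d["confidence"],hit("wrist",d["at"],5,s).round(1))
snapshot("top")
for d in place_of("top","tray_floor"): print(np.round(d["at"]),d["confidence"],hit("top",d["at"],5,s).round(1))
```

```text
15.65 [471.11627649 320.74338532  98.42337312] 50.10814887995745 [ 0.24206255 -0.33684631 -1.20717676]
[208. 282.] 0.87 [469.5 325.2   5. ]
```

apply_moves(targets="0 0 0 0 0 2.5 4.5; 0 0 0 0 0 5 4.5; 0 0 0 0 0 7 4.5; 0 0 0 0 0 8 4.5; 0 0 0 0 0 8.4 4.5")

```text
time: 16.35
tool_pos: [469.3, 320.8, 12.3]
tcp_rot: [-179.9, 0.1, 63.2]
ft_force: [-0.5, -0.6, -1.6]
finger_gap: 50.3
```

apply_moves(targets="0 0 0 0 0 0.1 4.5; 0 0 0 0 0 0.2 4.5; 0 0 0 0 0 0.3 4.5; 0 0 0 0 0 0.35 4.5; 0 0 0 0 0 0.35 4.5")

```text
time: 16.85
tool_pos: [470.6, 321.9, 10.9]
tcp_rot: [179.9, -0.1, 63.3]
ft_force: [-0.4, -0.3, 3.9]
finger_gap: 50.2
```

It touches the floor at 10.9 mm. Releasing and rising.

apply_moves(targets="0 0 0 0 0 -0.1 5.5; 0 0 0 0 0 -0.1 6.2; 0 0 0 0 0 -0.1 7; 0 0 0 0 0 -0.1 7.5; 0 0 0 0 0 -0.1 7.5")

```text
time: 17.35
tool_pos: [469.9, 321.5, 10.9]
tcp_rot: [-180.0, 0.0, 63.3]
ft_force: [0.7, -0.4, 0.4]
finger_gap: 74.7
```

apply_moves(targets="0 0 0 0 0 -1 7.5; 0 0 0 0 0 -4 7.5; 0 0 0 0 0 -8 7.5; 0 0 0 0 0 -12 7.5; 0 0 0 0 0 -15 7.5")

```text
time: 17.85
tool_pos: [470.7, 322.0, 164.9]
tcp_rot: [179.9, -0.2, 63.3]
ft_force: [0.5, 0.7, -0.0]
finger_gap: 75.1
```

apply_moves(targets="0 0 0 1 -2 0 7.5; 0 0 0 5 -4 0 7.5; 0 0 0 9 -6 0 7.5; 0 0 0 9 -6 0 7.5; 0 0 0 9 -6 0 7.5")

```text
time: 18.35
tool_pos: [456.4, 429.5, 161.1]
tcp_rot: [180.0, 0.0, 63.4]
ft_force: [-0.3, -0.6, -0.6]
finger_gap: 75.0
```

Run:
```python
from h import *
s=sense(); print(s["time"],s["tool_pos"],s["finger_gap"])
c=snapshot("scene");t=snapshot("top")
cv2.imwrite("pics/fin.png",np.hstack([cv2.resize(c[120:260,255:415],(400,350),interpolation=cv2.INTER_CUBIC),cv2.resize(t[160:300,110:270],(400,350),interpolation=cv2.INTER_CUBIC)])[:,:,::-1])
```

```text
18.35 [456.43970288 429.54031799 161.10503958] 75.03192474227893
```

View pics/fin.png

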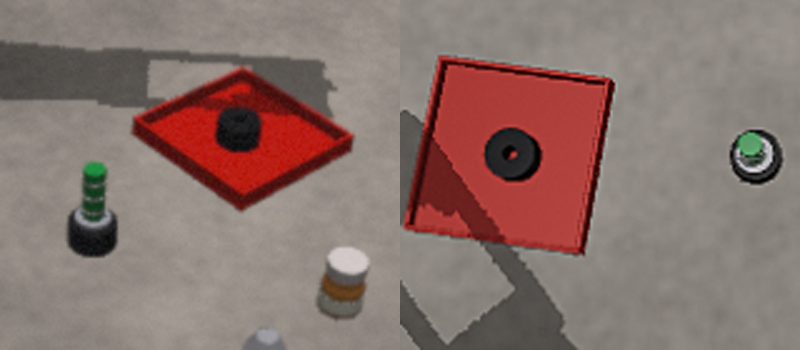

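The narrow ring lies flat at the middle of the tray, and the gauge stands upright in the wide ring.

```bash
python3 -c "
from bench import *
print(hand_in())"
```

```text
the job is handed in; nothing more can be done
None
```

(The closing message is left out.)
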